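# Set the bearing nut on a gearbox shaft

### The arm

A 6-joint arm with a two-finger parallel gripper is mounted at the origin on the work surface. World frame = base frame: x ahead of the robot, y to its left, z up, the work surface at z = 0. Lengths are in m, angles in rad, forces in N, time in s.
With the tool pointing down it reaches from about 0.35 to 0.975 m from the base axis. Payload 4.9 kg.
Tool frame: the origin (TCP) lies where the fingers leave the gripper's body, on its centre line; the fingertips stand 73 mm ahead of it and the grasp point (between the pads) lies 54 mm ahead of it (env.tcp_to_grasp is the z of the grasp point in the tool frame, in m); z points along the fingers, y is the direction in which the jaws open and shut (so a half turn about z gives the same grasp; the last joint's range is limited). The gripper opens to 85 mm and grips with 20 to 120 N. Pads are 22 mm wide; open, the fingers measure 114 mm over their backs; the gripper's body (76 mm by 85 mm) begins 54 mm behind the grasp point. The pads swing forward as they close: fully open they stand 13 mm farther back than shut.
Start: joints at [1.229, 0.053, 1.613, -0, 1.476, -0.119], TCP at [0.138, 0.61, 0.304] pointing down, gripper open.
Joint ranges: [-3.01, 3.01], [-1.01, 2.22], [0.06, 2.58], [-1.02, 4.17], [0.09, 2.62], [-3.14, 3.14]. Speed limits (rad/s): [2.57, 2.57, 3.14, 3.14, 3.14, 3.14].

### API

Orientations are given as a rotation vector (axis times angle).
In Python, from cell import env, imaging, finder gives the robot as it stands.
- The arm moves only by the tool move_arm, never from a script. Its argument "increments" is a list of rows, each an object with "translation": the shift along the tool's x, y, z each as a share of 0.5 m, from -1 to 1, a list of three; "twist": the turn about the tool's z as a share of pi rad, from -1 to 1. In form: [{"translation": [dx, dy, dz], "twist": twist}, ...]. A call has 1 to 20 rows; each row shifts and turns the commanded pose from where the row before left it, along the tool's axes as they then stand; what a row does not reach is not made up. A row lasts 1/8 s, in which the tool goes at most 62.5 mm and 10.7 degrees, less where a joint would pass 70% of its speed; a pose out of reach is approached as far as the arm can. A call with a number of a shift or a turn outside -1 to 1 is refused whole. A call with a gripper value outside its range is refused whole. "gripper" is the opening, from -1 (shut) to 1 (fully open), set as the call begins (left out, the last holds). The fingers move at their own pace and stop on an object; the grip force is fixed at half the most. Time passes only in rows, so rows that do not move let the fingers close. It gives the time, the measured TCP pose, the force and the opening at its end, in the units of the state.
- env.get_state(): the state, without advancing time (a new reading comes with each control period).
- imaging.camera(name): name is "scene" or "top"; returns a dict with "color" (480x640x3 uint8, blue, green, red), "range_z" (480x640 float32, m along the optical axis (not along the pixel's ray), 0 where there is no reading), "K" (3x3 intrinsics, pixels), "extrinsics" (4x4, takes a point from world to camera coordinates). Camera axes: x right, y down, z forward; pixel columns grow to the right and rows downward; lengths in m; the calibration is good to about 2 mm. A picture is of the moment at which its call begins.
- env.sign_off(): hands the job in, once; it reports no verdict.
Trained networks look in a picture, given as the dict that the camera call returned (one of the last four; its "shot" number tells which), for a name from the list of things; names that differ only in an ending like _2 or _b are one class to them, and where a whole thing is asked for, a point or a joint stands for the part that bears it (a point fixed in the world has none). Each returns a list of dicts, best first, with "p" (0 to 1); they miss things now and then, are a little off and sometimes report something else, mostly with a low value. They report only what shows in the picture. A call takes as long as a camera call.
- finder.find_in(picture, label): "position" ([row, column] in pixels, amid what is visible of it).
- finder.mark_of(picture, label): "position" ([row, column] in pixels: a listed point, or the origin of a listed thing).
The state is a dict: "clock": time; "joints": joint angles; "joint_vel": joint speeds; "joint_torque": joint torques, N m; "tcp_pos": TCP position; "ee_rot": TCP orientation; "contact_force": force on the tool from outside, world axes, zero at the start; "wrist_torque": the same for the moment, N m; "width": opening from 0.0 (shut) to 1.0 (fully open).
Only numpy, scipy, OpenCV 4.12 (cv2) and the standard library are available. Lean on these libraries where they do the work, as an engineer would, in place of code of your own. Each camera call takes 0.05 s, during which the arm holds its last target.

### The job

Set the bearing play on the gearbox shaft standing in the holding fixture: slide the fork jaw by its red knob fully home onto the square of the shaft, pressing it until it bears, so that the shaft cannot turn. Then screw the knurled nut on top down (clockwise) until it bottoms out, back it off a quarter turn, and finish holding the nut there in a firm grip, with the jaw still home, so that a mate can fit the lock tab. Leave the other things on the bench undisturbed.

Things in the scene. Friction and masses are not known exactly. Their poses are not given: they have to be found in the camera images.
- fixture: Green cast shaft-holding fixture, fixed to the bench; bed 130 x 330 x 16 mm. Origin on the bench, on the axis of the upright shaft; z up; y points from the shaft along the slideways to the jaw's knob. The bed reaches from y = -75 to +255 mm and x = -65 to +65 mm.
- shaft (a joint): Turn of the upright steel shaft in the fixture, rad (0: its 30 mm square is in line with the fork). It turns almost freely, dragged round by the nut, until the fork is on its square. Gear 82 mm across at height 74 to 92 mm, tapered bearing 58 mm across up to 110 mm, sleeve 38 mm across up to 124 mm, threaded end up to 162 mm.
- nut_grip (a point): Centre (half-way up) of the knurled round castellated steel nut on the shaft: 47 mm across, 24 mm tall, at height about 136 mm; right-hand thread of 2 mm pitch, so it sinks less than 1 mm over the job. Its turning axis is vertical through this point. A yellow paint dab marks its rim. Below it the narrower sleeve leaves 14 mm free for finger tips.
- nut (a joint): Turn of the nut relative to the shaft, rad: grows as it is screwed down (clockwise from above). It starts between 0.3 and 1.7 and bottoms out hard on the sleeve at 3.0; a quarter turn back from there is 1.43. Thread friction about 0.1 N m.
- jaw_knob (a point): Grip point on the red upright knob of the sliding fork jaw: knob 28 mm across, top 20 mm above this point, jaw's flat top 28 mm below it; the point is at height about 97 mm. The knob is on the line along the fixture's y axis from the shaft; pushed home it is 120 mm from the shaft's axis.
- jaw (a joint): Travel of the jaw towards the shaft, m: starts between 0 and 0.035, and at about 0.060 the throat of its fork bears on the square of the shaft and stops hard. The slide drags with about 4 N and the jaw stays where it is left.
- drum: Bystander: open steel clutch drum, 120 mm across, 60 mm tall; origin under its centre.
- clutch_plates: Bystander: brown pack of clutch plates, a ring 140 mm across, 14 mm thick; origin under its centre.
- bearing_cup: Bystander: steel bearing cup, a ring 72 mm across, 18 mm tall; origin under its centre.
- lube_jar: Bystander: white jar with a blue lid, 72 mm across, 85 mm tall; origin under its centre.
- spanner: Bystander: steel spanner 220 mm long lying on the bench; origin under its middle, x along it.
- screwdriver: Bystander: black-handled screwdriver 220 mm long lying on the bench; origin under its middle, x along it.
- caliper: Bystander: sliding caliper 230 mm long lying on the bench; origin under its middle, x along it.

How it is judged:
On the way, in this order (a step that is already met when the one before it is completed fails the run):
1. the jaw is home on the shaft's square and bears on it (value of joint jaw above 0.057 m and contact force between jaw and shaft above 2 N), for 0.1 s.
2. the nut is screwed down until it bottoms out, with the jaw home (value of joint nut above 2.95 rad and value of joint jaw above 0.055 m), for 0.1 s.
At the end, for the whole second after the job is handed in: The nut stands a quarter turn (within 0.3 rad) back from where it bottomed, the fingers still grip it with more than 4 N, with the nut between them (grasp point within 35 mm of its centre), and the jaw is still home on the shaft (within 5 mm) (value of joint nut between 1.13 and 1.73 rad and contact force between the fingers and nut above 4 N and value of joint jaw above 0.055 m and distance between the grasp point and nut_grip below 0.035 m); the arm keeps its last pose, push and grip.
It fails at once if a bystander on the bench is moved more than 30 mm (distance of any of drum, clutch_plates, bearing_cup, lube_jar, spanner, screwdriver, caliper from where it was at the start of the episode above 0.03 m).
It also fails if it takes over 58 s, if anything falls off the work surface, if the arm or the gripper's body presses on something with over 40 N, if the wrist force passes 120 N, or if a joint passes its speed limit or range.

## Working session

There is one attempt and no reset: what is moved stays moved. The work goes in short steps, Python scripts to look and compute and a tool call to move; the robot and the scene stay as the last step left them, time stands still between calls to the robot, and variables do not carry over. Pictures are saved under pics/ and viewed, and the job is handed in when it is done.

Besides the shell and the picture viewer there is one more tool, called as name(argument=value, ...), one argument or row to a line, values as JSON. move_arm: Moves the arm, as the interface text tells. Its arguments: {"type":"object","properties":{"increments":{"type":"array"},"gripper":{"type":"number"}},"required":["increments"]}

```bash
mkdir -p pics; ls
cat > h.py <<'E'
import numpy as np,cv2
from cell import env,imaging,finder
def ray(c,rc,z):
    K=c["K"];E=c["extrinsics"];R=E[:3,:3];t=E[:3,3]
    o=-R.T@t; d=R.T@np.linalg.inv(K)@np.array([rc[1],rc[0],1.0])
    return o+d*(z-o[2])/d[2]
def dep(c,rc):
    r,q=int(round(rc[0])),int(round(rc[1]))
    zz=c["range_z"][r,q];K=c["K"];E=c["extrinsics"]
    p=np.linalg.inv(K)@np.array([rc[1],rc[0],1.0])*zz
    return E[:3,:3].T@(p-E[:3,3])
E
python3 - <<'E'
from h import *
s=env.get_state();print(s)
for n in("top","scene"):
    c=imaging.camera(n);cv2.imwrite(f"pics/{n}0.png",c["color"])
    for l,z in(("nut_grip",.136),("jaw_knob",.097),("fixture",0),("drum",0),("clutch_plates",0),("bearing_cup",0),("lube_jar",0),("spanner",0),("screwdriver",0),("caliper",0)):
        for m in finder.mark_of(c,l)[:2]:
            print(n,l,m["p"],np.round(m["position"],1),np.round(ray(c,m["position"],z),3))
E
```

```text
pics
{'clock': 0.0, 'joints': array([ 1.22898853e+00,  5.33553058e-02,  1.61430299e+00, -4.33871258e-06,
        1.47601133e+00, -1.18978671e-01]), 'joint_vel': array([ 0.00293857, -0.00028293,  0.00016296,  0.00011677,  0.00033415,
        0.00053653]), 'joint_torque': array([ 8.49857752e-04, -3.93644035e+01, -3.70194519e+01,  4.43093541e-05,
        6.60609832e-03,  3.93789108e-06]), 'tcp_pos': array([0.13794384, 0.60909456, 0.30265846]), 'ee_rot': array([-0.34924239, -3.1216455 ,  0.00317736]), 'contact_force': array([ 0.42413507, -1.0937987 , -0.33081908]), 'wrist_torque': array([-0.02315411,  0.00130365, -0.01968766]), 'width': 0.9993371060509697}
top nut_grip 0.43 [214.5 348.1] [ 0.593 -0.102  0.136]
top jaw_knob 0.69 [220.3 281.2] [0.587 0.094 0.097]
top fixture 0.77 [222.  345.4] [ 0.599 -0.099  0.   ]
top drum 0.67 [205.6 453.3] [ 0.647 -0.443  0.   ]
top drum 0.18 [302.4 206. ] [0.354 0.334 0.   ]
top clutch_plates 0.71 [275.8 459. ] [ 0.424 -0.446  0.   ]
top bearing_cup 0.49 [301.3 205.2] [0.358 0.337 0.   ]
top lube_jar 0.61 [203.4 186.4] [0.668 0.406 0.   ]
top spanner 
[... 233 characters left out ...]
299. ] [ 0.6   -0.109  0.136]
scene nut_grip 0.64 [164.3 215.7] [ 0.576 -0.532  0.136]
scene jaw_knob 0.67 [213.9 219.6] [ 0.7   -0.39   0.097]
scene jaw_knob 0.65 [273.1 341.5] [0.599 0.074 0.097]
scene fixture 0.75 [253.2 305.6] [ 0.582 -0.101  0.   ]
scene drum 0.72 [213.2 215.9] [ 0.673 -0.462  0.   ]
scene clutch_plates 0.81 [172.3 263.2] [ 0.424 -0.464  0.   ]
scene bearing_cup 0.64 [361.9 458.3] [0.559 0.519 0.   ]
scene bearing_cup 0.51 [277.4 441.9] [0.348 0.314 0.   ]
scene lube_jar 0.9 [360.5 404.6] [0.665 0.39  0.   ]
scene spanner 0.7 [331.6 496.1] [0.395 0.556 0.   ]
scene screwdriver 0.48 [163.5 215.2] [ 0.516 -0.636  0.   ]
scene caliper 0.78 [360.8 458.3] [0.556 0.517 0.   ]
```

View pics/top0.png

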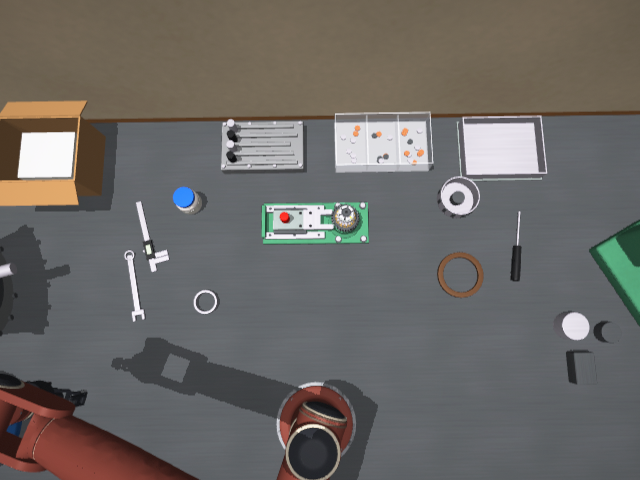

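View pics/scene0.png

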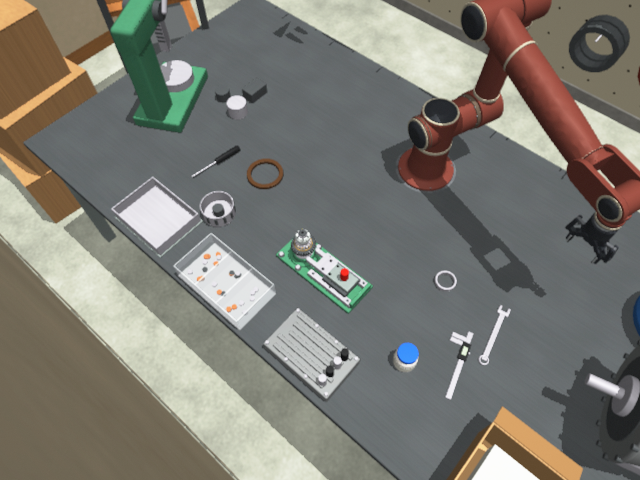

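Top view: the knob is the red disc at about (row 217, col 285), the nut is at about (217, 345), and the fixture lies nearly along world y. The surroundings are clear. I'll refine these with depth and colour.

Run:
```python
from h import *
def cloud(c):
    K=c["K"];E=c["extrinsics"];h,w=c["range_z"].shape
    v,u=np.mgrid[:h,:w];z=c["range_z"].astype(float)
    p=np.stack([(u-K[0,2])/K[0,0]*z,(v-K[1,2])/K[1,1]*z,z],-1)
    P=(p-E[:3,3])@E[:3,:3]; P[z<=0]=np.nan; return P
for n in("top","scene"):
    c=imaging.camera(n);P=cloud(c);hsv=cv2.cvtColor(c["color"],cv2.COLOR_BGR2HSV);H,S,V=[hsv[...,i].astype(int) for i in range(3)]
    roi=(abs(P[...,0]-.6)<.15)&(abs(P[...,1]-.0)<.3)
    g=roi&(H>45)&(H<85)&(S>90)&(P[...,2]>.008)&(P[...,2]<.024)
    pts=P[g];r=cv2.minAreaRect(pts[:,:2].astype(np.float32));print(n,"green",g.sum(),r,np.round(cv2.boxPoints(r),3).tolist(),np.median(pts[:,2]))
    k=roi&((H<8)|(H>172))&(S>130)&(P[...,2]>.07)&(P[...,2]<.13)
    q=P[k];print("knob",k.sum(),np.median(q,0),q.min(0),q.max(0))
    t=k&(P[...,2]>.112);print(" top",t.sum(),P[t].mean(0))
    m=roi&(P[...,2]>.142)&(P[...,2]<.153);q=P[m];print("nut top",m.sum(),q.mean(0),q.min(0),q.max(0))
    m=roi&(P[...,2]>.154)&(P[...,2]<.18);q=P[m];print("thread",m.sum(),q.mean(0) if m.any() else '')
    rr,cc=(217,315) if n=="top" else (268,325)
    cv2.imwrite(f"pics/{n}z.png",cv2.resize(c["color"][rr-40:rr+40,cc-60:cc+60],None,fx=6,fy=6,interpolation=cv2.INTER_CUBIC))
```

```text
top green 1261 ((0.5951159000396729, -0.004338115453720093), (0.3297080993652344, 0.12989842891693115), 88.97836303710938) [[0.5270000100135803, -0.1679999977350235], [0.6570000052452087, -0.17000000178813934], [0.6629999876022339, 0.1589999943971634], [0.5329999923706055, 0.16200000047683716]] 0.015743548050828643
knob 79 [0.59255465 0.08424518 0.11406459] [0.5818623  0.0712426  0.08653759] [0.60822354 0.09645081 0.12185129]
 top 60 [0.59448295 0.08453327 0.1157723 ]
nut top 86 [ 0.59137247 -0.09451324  0.14760851] [ 0.57231741 -0.11547106  0.14238034] [ 0.61563832 -0.07231002  0.15290876]
thread 84 [ 0.59359178 -0.09383881  0.16011771]
scene green 709 ((0.5971604585647583, -0.006762579083442688), (0.3322560787200928, 0.1315680742263794), 89.71353912353516) [[0.531000018119812, -0.17299999296665192], [0.6620000004768372, -0.17299999296665192], [0.6639999747276306, 0.1589999943971634], [0.5320000052452087, 0.1599999964237213]] 0.017308305501277776
knob 83 [0.60243633 0.08697264 0.11539654] [0.58660472 0.07105653 0.07179202] [0.61232031 0.09748297 0.12689826]
 top 47 [0.59852825 0.08470723 0.11874729]
nut top 63 [ 0.60106963 -0.09096626  0.14810926] [ 0.57384293 -0.1161129   0.14309388] [ 0.61938618 -0.07322285  0.15268078]
thread 70 [ 0.59784782 -0.09426192  0.16263309]
```

View pics/topz.png

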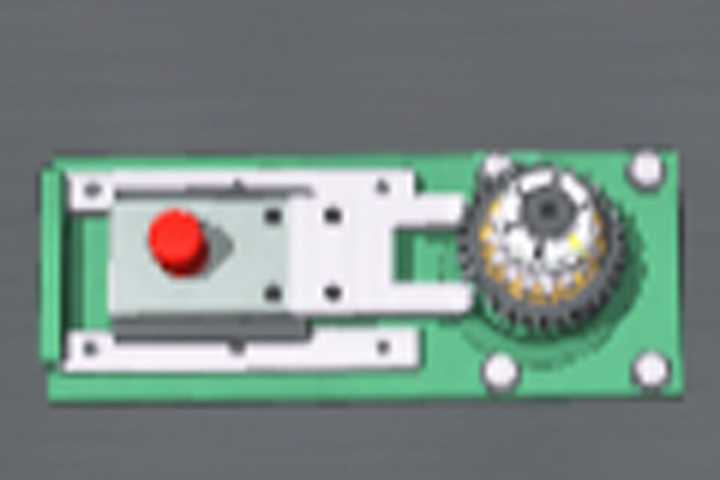

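View pics/scenez.png

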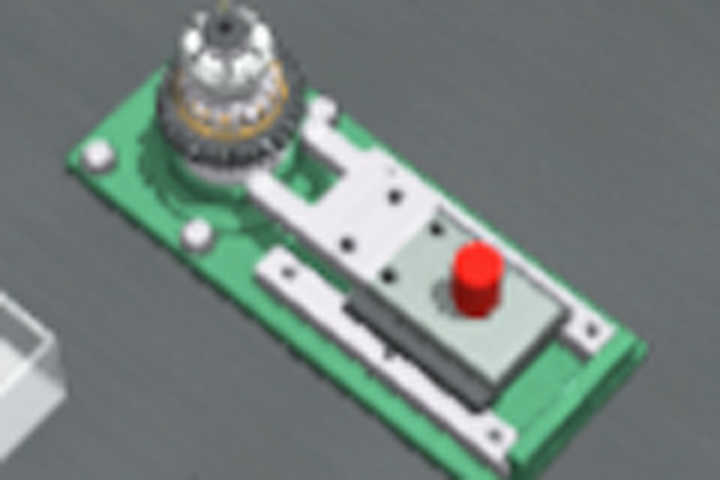

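move_arm(
  increments=[
    {"translation": [0,0,0],"twist": -0.033},
    {"translation": [0,0,0],"twist": -0.033},
    {"translation": [-0.035,-0.04,0],"twist": 0},
    {"translation": [-0.066,-0.074,0],"twist": 0},
    {"translation": [-0.066,-0.074,0],"twist": 0},
    {"translation": [-0.066,-0.074,0],"twist": 0},
    {"translation": [-0.066,-0.074,0],"twist": 0},
    {"translation": [-0.066,-0.074,0],"twist": 0},
    {"translation": [-0.066,-0.074,0],"twist": 0},
    {"translation": [-0.066,-0.074,0],"twist": 0},
    {"translation": [-0.066,-0.074,0],"twist": 0},
    {"translation": [-0.066,-0.074,0],"twist": 0},
    {"translation": [-0.066,-0.074,0],"twist": 0},
    {"translation": [-0.066,-0.074,0],"twist": 0},
    {"translation": [-0.066,-0.074,0],"twist": 0},
    {"translation": [-0.066,-0.074,0],"twist": 0},
    {"translation": [-0.035,-0.04,0],"twist": 0},
    {"translation": [0,0,0],"twist": 0},
    {"translation": [0,0,0],"twist": 0},
  ],
  gripper=1,
)

```text
clock: 3.58
tcp_pos: [0.5934, 0.0823, 0.3038]
ee_rot: [-0.023, -3.141, -0.001]
contact_force: [0.7, -0.4, -0.1]
width: 1.0
```

```bash
cat > st.py <<'E'
from h import *
from scipy.spatial.transform import Rotation as Ro
s=env.get_state();R=Ro.from_rotvec(s["ee_rot"]).as_matrix()
print(s["clock"],np.round(s["tcp_pos"],4),"J",np.round(s["joints"],3),"F",np.round(s["contact_force"],1),"T",np.round(s["wrist_torque"],2),"w",round(s["width"],3))
print(np.round(R,3).tolist())
print("yaw tool y deg",np.degrees(np.arctan2(R[1,1],R[0,1])))
E
python3 st.py
```

```text
3.575 [0.5934 0.0823 0.3038] J [ 1.300e-02 -8.000e-03  1.674e+00  1.000e-03  1.476e+00 -1.543e+00] F [ 0.7 -0.4 -0.1] T [ 0.03 -0.01 -0.01] w 1.0
[[-1.0, 0.015, -0.001], [0.015, 1.0, 0.001], [0.001, 0.001, -1.0]]
yaw tool y deg 89.16017907594501
```

move_arm(
  increments=[
    {"translation": [-0.006,0.004,0.03],"twist": 0},
    {"translation": [0,0,0.07],"twist": 0},
    {"translation": [0,0,0.07],"twist": 0},
    {"translation": [0,0,0.06],"twist": 0},
    {"translation": [0,0,0.04],"twist": 0},
    {"translation": [0,0,0.028],"twist": 0},
    {"translation": [0,0,0],"twist": 0},
  ],
)

```text
clock: 4.45
tcp_pos: [0.5965, 0.0836, 0.1539]
ee_rot: [-0.024, -3.14, 0.0]
contact_force: [-0.3, -0.1, 0.8]
width: 1.004
```

move_arm(
  increments=[
    {"translation": [0,0,0],"twist": 0},
    {"translation": [0,0,0],"twist": 0},
    {"translation": [0,0,0],"twist": 0},
    {"translation": [0,0,0],"twist": 0},
    {"translation": [0,0,0],"twist": 0},
    {"translation": [0,0,0],"twist": 0},
    {"translation": [0,0,0],"twist": 0},
    {"translation": [0,0,0],"twist": 0},
  ],
  gripper=-1,
)

```text
clock: 5.45
tcp_pos: [0.5975, 0.0836, 0.156]
ee_rot: [0.024, 3.14, 0.001]
contact_force: [-1.2, 0.5, 5.5]
width: 0.31
```

```bash
python3 st.py
python3 - <<'E'
from h import *
c=imaging.camera("scene")
cv2.imwrite("pics/s1.png",cv2.resize(c["color"][180:340,220:420],None,fx=4,fy=3.75,interpolation=cv2.INTER_CUBIC))
E
```

```text
5.45 [0.5975 0.0836 0.156 ] J [ 0.016  0.135  1.783  0.     1.222 -1.54 ] F [-1.2  0.5  5.5] T [ 0.26  0.32 -0.03] w 0.31
[[-1.0, 0.016, 0.001], [0.016, 1.0, 0.0], [-0.001, 0.001, -1.0]]
yaw tool y deg 89.11093092991355
```

View pics/s1.png

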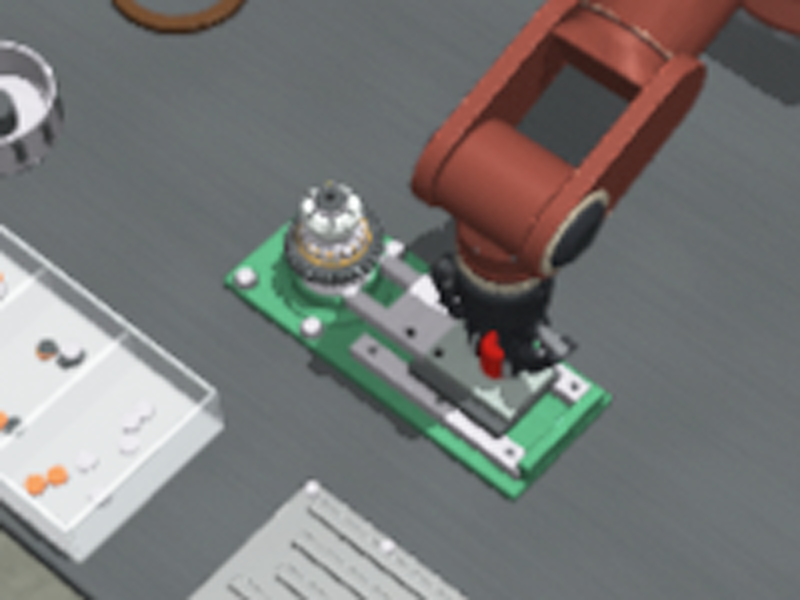

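The knob is gripped: it shows red at about (352, 490) in the crop, between the fingers, and the opening is about 27 mm. Now I'll slide the jaw.

move_arm(
  increments=[
    {"translation": [0,-0.01,0],"twist": 0},
    {"translation": [0,-0.015,0],"twist": 0},
    {"translation": [0,-0.015,0],"twist": 0},
    {"translation": [0,-0.015,0],"twist": 0},
    {"translation": [0,-0.015,0],"twist": 0},
    {"translation": [0,-0.015,0],"twist": 0},
    {"translation": [0,-0.015,0],"twist": 0},
    {"translation": [0,0,0],"twist": 0},
  ],
)

```text
clock: 6.5
tcp_pos: [0.5971, 0.0348, 0.1561]
ee_rot: [0.025, 3.139, 0.006]
contact_force: [0.1, 7.8, 4.9]
width: 0.31
```

```bash
python3 st.py
```

```text
6.5 [0.5971 0.0348 0.1561] J [-0.068  0.123  1.796  0.004  1.22  -1.624] F [0.1 7.8 4.9] T [ 1.11 -0.13 -0.05] w 0.31
[[-1.0, 0.016, 0.003], [0.016, 1.0, 0.004], [-0.003, 0.004, -1.0]]
yaw tool y deg 89.10350057055285
```

move_arm(
  increments=[
    {"translation": [0,-0.006,0],"twist": 0},
    {"translation": [0,-0.004,0],"twist": 0},
    {"translation": [0,-0.004,0],"twist": 0},
    {"translation": [0,-0.004,0],"twist": 0},
    {"translation": [0,0,0],"twist": 0},
  ],
)

```text
clock: 7.12
tcp_pos: [0.5971, 0.0251, 0.1561]
ee_rot: [0.024, 3.138, 0.003]
contact_force: [2.0, 4.3, 5.8]
width: 0.308
```

move_arm(
  increments=[
    {"translation": [0,-0.004,0],"twist": 0},
    {"translation": [0,-0.002,0],"twist": 0},
    {"translation": [0,0,0],"twist": 0},
  ],
)

```text
clock: 7.5
tcp_pos: [0.597, 0.0244, 0.1561]
ee_rot: [0.024, 3.138, 0.011]
contact_force: [1.7, 13.6, 4.1]
width: 0.307
```

move_arm(
  increments=[
    {"translation": [0,-0.003,0],"twist": 0},
    {"translation": [0,-0.002,0],"twist": 0},
    {"translation": [0,0,0],"twist": 0},
    {"translation": [0,0,0],"twist": 0},
  ],
)

```text
clock: 8.0
tcp_pos: [0.597, 0.0239, 0.1561]
ee_rot: [0.023, 3.138, 0.017]
contact_force: [2.5, 22.5, 5.0]
width: 0.305
```

```bash
python3 st.py
python3 - <<'E'
from h import *
for n,a in (("scene",(180,340,220,420)),("top",(170,260,260,380))):
    c=imaging.camera(n)
    cv2.imwrite(f"pics/{n}2.png",cv2.resize(c["color"][a[0]:a[1],a[2]:a[3]],(800,600),interpolation=cv2.INTER_CUBIC))
E
```

```text
8.0 [0.597  0.0239 0.1561] J [-0.088  0.121  1.798  0.012  1.219 -1.648] F [ 2.5 22.5  5. ] T [ 2.88 -0.33 -0.07] w 0.305
[[-1.0, 0.015, 0.004], [0.015, 1.0, 0.011], [-0.004, 0.011, -1.0]]
yaw tool y deg 89.15453677767714
```

View pics/scene2.png

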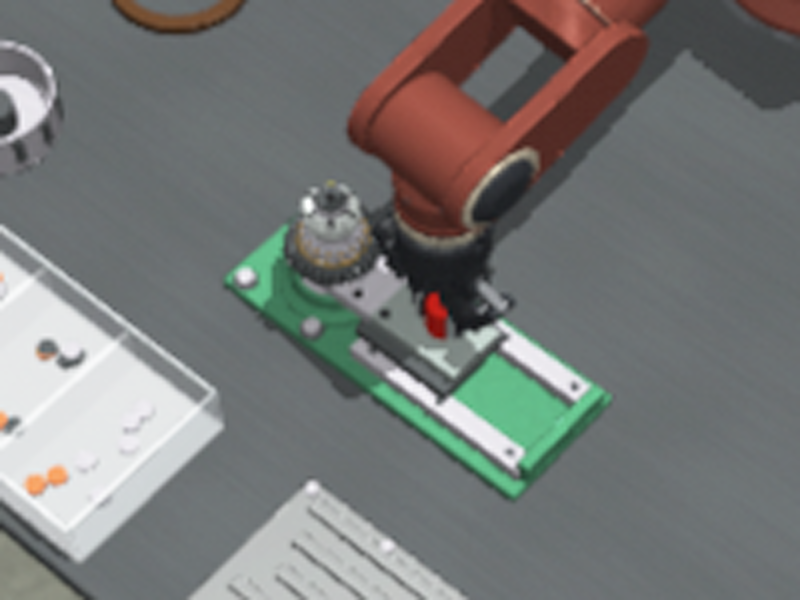

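Home: the jaw has moved 59.7 mm and it stops hard with over 20 N. The scene view shows the fork under the gear. I'll ease the load, release and lift.

move_arm(
  increments=[
    {"translation": [0,0.006,0],"twist": 0},
    {"translation": [0,0,0],"twist": 0},
  ],
)

```text
clock: 8.35
tcp_pos: [0.5971, 0.0244, 0.1561]
ee_rot: [0.023, 3.138, 0.008]
contact_force: [1.5, 11.4, 5.4]
width: 0.314
```

move_arm(
  increments=[
    {"translation": [0,0,0],"twist": 0},
    {"translation": [0,0,0],"twist": 0},
    {"translation": [0,0,0],"twist": 0},
    {"translation": [0,0,0],"twist": 0},
    {"translation": [0,0,0],"twist": 0},
    {"translation": [0,0,0],"twist": 0},
    {"translation": [0,0,-0.03],"twist": 0},
    {"translation": [0,0,-0.08],"twist": 0},
    {"translation": [0,0,-0.1],"twist": 0},
    {"translation": [0,0,-0.05],"twist": 0},
    {"translation": [0,0,0],"twist": 0},
  ],
  gripper=1,
)

```text
clock: 9.72
tcp_pos: [0.5974, 0.0218, 0.2892]
ee_rot: [0.024, 3.134, -0.001]
contact_force: [-0.7, -0.2, 0.4]
width: 1.004
```

```bash
python3 st.py
python3 - <<'E'
from h import *
for n,a in (("scene",(180,340,220,420)),("top",(170,260,260,380))):
    c=imaging.camera(n)
    cv2.imwrite(f"pics/{n}3.png",cv2.resize(c["color"][a[0]:a[1],a[2]:a[3]],(800,600),interpolation=cv2.INTER_CUBIC))
    for l,z in(("nut_grip",.136),("jaw_knob",.097)):
        for m in finder.mark_of(c,l)[:2]:
            print(n,l,m["p"],np.round(m["position"],1),np.round(ray(c,m["position"],z),3))
E
```

```text
9.725 [0.5974 0.0218 0.2892] J [-0.088 -0.005  1.697 -0.     1.443 -1.643] F [-0.7 -0.2  0.4] T [-0.01  0.01  0.  ] w 1.004
[[-1.0, 0.015, 0.007], [0.015, 1.0, -0.001], [-0.007, -0.001, -1.0]]
yaw tool y deg 89.12296176756733
scene nut_grip 0.55 [234.1 300.2] [ 0.594 -0.108  0.136]
scene jaw_knob 0.88 [262.6 330.5] [0.593 0.022 0.097]
top nut_grip 0.62 [215.3 344.7] [ 0.591 -0.092  0.136]
top nut_grip 0.33 [218.8 303.2] [0.582 0.027 0.136]
top jaw_knob 0.82 [219.9 300.3] [0.588 0.038 0.097]
```

View pics/scene3.png

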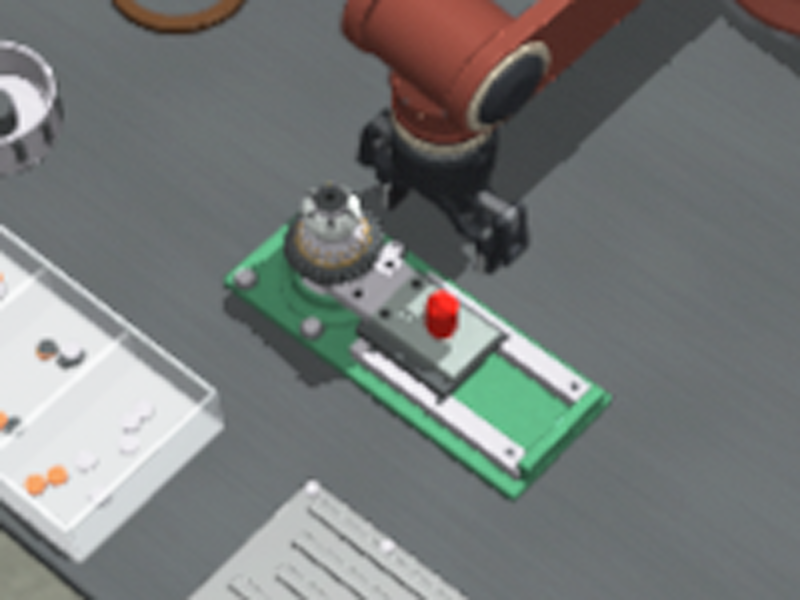

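View pics/top3.png

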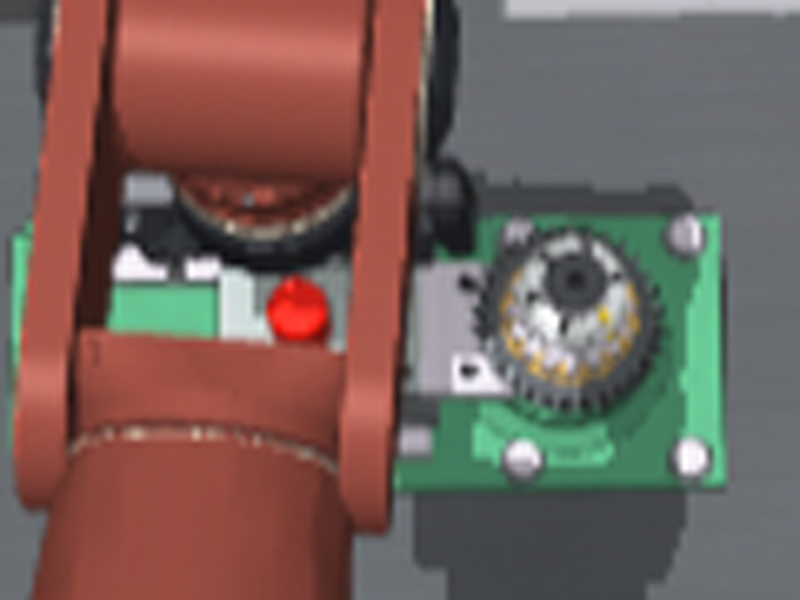

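move_arm(
  increments=[
    {"translation": [0,-0.034,0],"twist": 0},
    {"translation": [0,-0.06,0],"twist": 0},
    {"translation": [0,-0.06,0],"twist": 0},
    {"translation": [0,-0.05,0],"twist": 0},
    {"translation": [0,-0.03,0],"twist": 0},
    {"translation": [0,0,0],"twist": 0},
    {"translation": [0,0,0],"twist": 0},
  ],
)

```text
clock: 10.9
tcp_pos: [0.5942, -0.0947, 0.2847]
ee_rot: [-0.024, -3.141, -0.001]
contact_force: [0.5, 0.7, 0.6]
width: 1.0
```

```bash
python3 st.py
python3 - <<'E'
from h import *
for n,a in (("scene",(180,300,240,400)),):
    c=imaging.camera(n)
    cv2.imwrite(f"pics/{n}4.png",cv2.resize(c["color"][a[0]:a[1],a[2]:a[3]],(800,600),interpolation=cv2.INTER_CUBIC))
E
```

```text
10.9 [ 0.5942 -0.0947  0.2847] J [-0.282  0.011  1.688  0.     1.443 -1.838] F [0.5 0.7 0.6] T [ 0.03 -0.01  0.01] w 1.0
[[-1.0, 0.015, -0.0], [0.015, 1.0, 0.0], [0.0, 0.0, -1.0]]
yaw tool y deg 89.13392269243222
```

View pics/scene4.png

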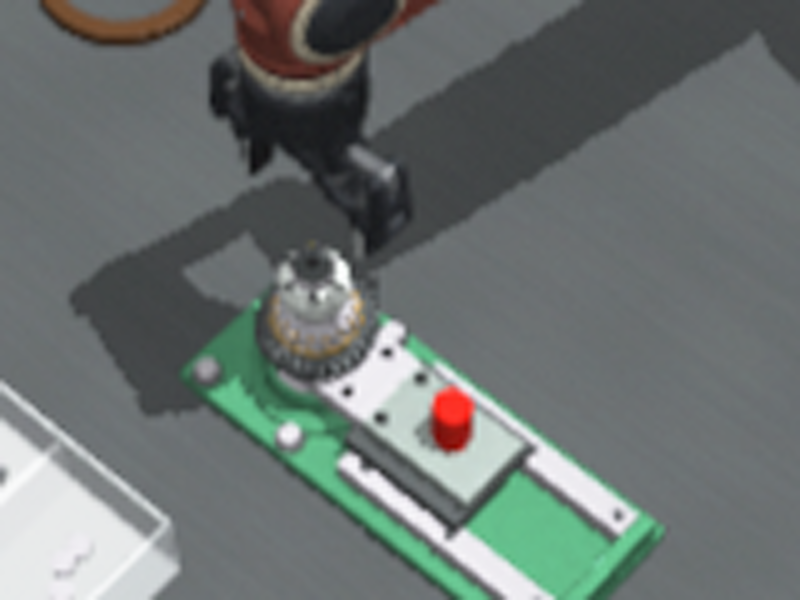

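move_arm(
  increments=[
    {"translation": [-0.002,0,0.05],"twist": 0},
    {"translation": [0,0,0.06],"twist": 0},
    {"translation": [0,0,0.05],"twist": 0},
    {"translation": [0,0,0.032],"twist": 0},
    {"translation": [0,0,0],"twist": 0},
    {"translation": [0,0,0],"twist": 0},
  ],
)

```text
clock: 11.7
tcp_pos: [0.5959, -0.0951, 0.1902]
ee_rot: [0.024, 3.14, -0.001]
contact_force: [-0.7, -0.2, 0.8]
width: 0.998
```

move_arm(
  increments=[
    {"translation": [0,0,0],"twist": 0},
    {"translation": [0,0,0],"twist": 0},
    {"translation": [0,0,0],"twist": 0},
    {"translation": [0,0,0],"twist": 0},
    {"translation": [0,0,0],"twist": 0},
    {"translation": [0,0,0],"twist": 0},
  ],
  gripper=-1,
)

```text
clock: 12.45
tcp_pos: [0.5957, -0.0952, 0.19]
ee_rot: [0.024, 3.14, -0.0]
contact_force: [-1.8, 0.7, 6.7]
width: 0.532
```

```bash
python3 st.py
python3 - <<'E'
from h import *
for n,a in (("scene",(180,300,240,400)),):
    c=imaging.camera(n)
    cv2.imwrite(f"pics/{n}5.png",cv2.resize(c["color"][a[0]:a[1],a[2]:a[3]],(800,600),interpolation=cv2.INTER_CUBIC))
E
```

```text
12.45 [ 0.5957 -0.0952  0.19  ] J [-0.282  0.096  1.763  0.     1.281 -1.837] F [-1.8  0.7  6.7] T [ 0.15  0.26 -0.05] w 0.532
[[-1.0, 0.015, 0.001], [0.015, 1.0, -0.0], [-0.001, -0.0, -1.0]]
yaw tool y deg 89.11451980864052
```

View pics/scene5.png

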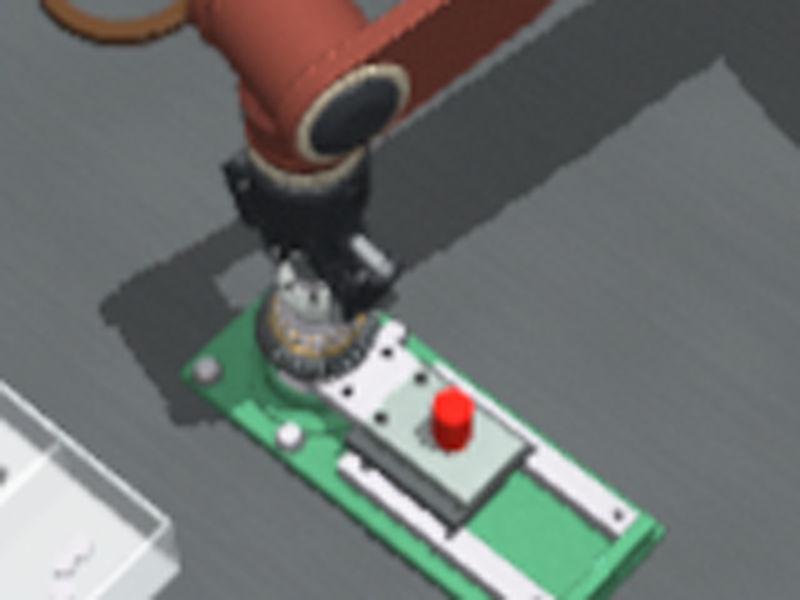

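move_arm(
  increments=[
    {"translation": [0,0,0],"twist": 0.04},
    {"translation": [0,0,0],"twist": 0.04},
    {"translation": [0,0,0],"twist": 0.04},
    {"translation": [0,0,0],"twist": 0.04},
    {"translation": [0,0,0],"twist": 0.04},
    {"translation": [0,0,0],"twist": 0.04},
    {"translation": [0,0,0],"twist": 0.04},
    {"translation": [0,0,0],"twist": 0.04},
    {"translation": [0,0,0],"twist": 0},
  ],
)

```text
clock: 13.62
tcp_pos: [0.5962, -0.0942, 0.1898]
ee_rot: [1.532, 2.741, 0.005]
contact_force: [3.2, 4.8, 4.0]
width: 0.538
```

```bash
python3 st.py
```

```text
13.625 [ 0.5962 -0.0942  0.1898] J [-0.281  0.097  1.763  0.003  1.279 -0.833] F [3.2 4.8 4. ] T [ 0.71 -0.27 -0.05] w 0.538
[[-0.524, 0.852, 0.003], [0.852, 0.524, 0.002], [0.0, 0.004, -1.0]]
yaw tool y deg 31.578106529400802
```

move_arm(
  increments=[
    {"translation": [0,0,0],"twist": 0.03},
    {"translation": [0,0,0],"twist": 0.03},
    {"translation": [0,0,0],"twist": 0.03},
  ],
)

```text
clock: 14.0
tcp_pos: [0.5965, -0.094, 0.1897]
ee_rot: [1.906, 2.495, 0.007]
contact_force: [4.4, 5.2, 2.3]
width: 0.535
```

```bash
python3 st.py;python3 - <<'E'
from h import *
for n,a in (("scene",(180,300,240,400)),):
    c=imaging.camera(n)
    cv2.imwrite(f"pics/{n}6.png",cv2.resize(c["color"][a[0]:a[1],a[2]:a[3]],(800,600),interpolation=cv2.INTER_CUBIC))
E
```

```text
14.0 [ 0.5965 -0.094   0.1897] J [-0.281  0.097  1.763  0.003  1.278 -0.548] F [4.4 5.2 2.3] T [ 0.83 -0.64  0.09] w 0.535
[[-0.263, 0.965, 0.004], [0.965, 0.263, 0.002], [0.001, 0.005, -1.0]]
yaw tool y deg 15.266910820184314
```

View pics/scene6.png

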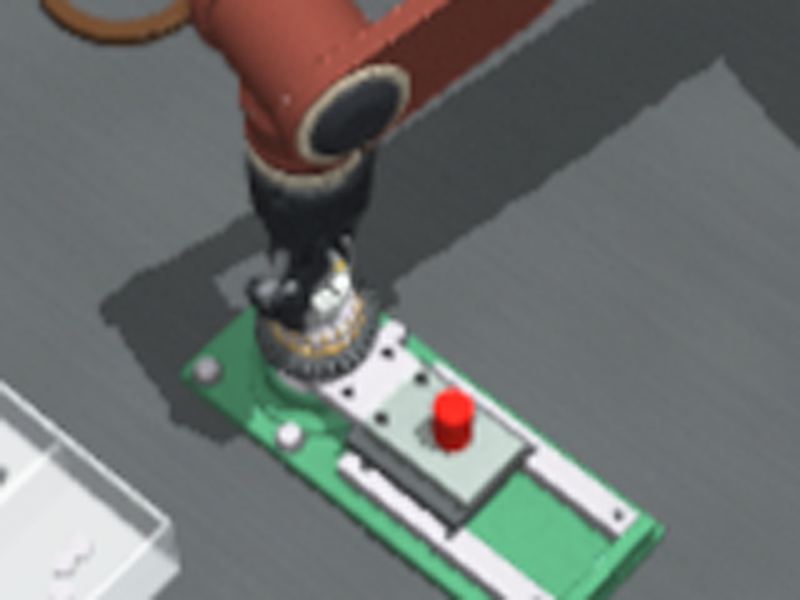

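The yellow dab is now in view at (265, 340), having come round clockwise, so the nut follows the grip. I'll carry on in small steps and watch the torque.

move_arm(
  increments=[
    {"translation": [0,0,0],"twist": 0.03},
    {"translation": [0,0,0],"twist": 0.03},
    {"translation": [0,0,0],"twist": 0.03},
  ],
)

```text
clock: 14.42
tcp_pos: [0.5968, -0.094, 0.1897]
ee_rot: [2.238, 2.202, 0.008]
contact_force: [5.7, 5.3, 1.7]
width: 0.537
```

```bash
python3 st.py
```

```text
14.425 [ 0.5968 -0.094   0.1897] J [-0.281  0.097  1.763  0.004  1.277 -0.265] F [5.7 5.3 1.7] T [ 0.85 -0.92  0.12] w 0.537
[[0.016, 1.0, 0.005], [1.0, -0.016, 0.002], [0.002, 0.005, -1.0]]
yaw tool y deg -0.9327024828734048
```

move_arm(
  increments=[
    {"translation": [0,0,0],"twist": 0.03},
    {"translation": [0,0,0],"twist": 0.03},
    {"translation": [0,0,0],"twist": 0.03},
  ],
)

```text
clock: 14.8
tcp_pos: [0.5972, -0.094, 0.1896]
ee_rot: [2.519, 1.871, 0.008]
contact_force: [7.7, 4.3, -0.5]
width: 0.532
```

```bash
python3 st.py
```

```text
14.8 [ 0.5972 -0.094   0.1896] J [-0.28   0.098  1.763  0.002  1.276  0.012] F [ 7.7  4.3 -0.5] T [ 0.63 -1.12  1.74] w 0.532
[[0.289, 0.957, 0.006], [0.957, -0.289, 0.001], [0.002, 0.006, -1.0]]
yaw tool y deg -16.790106322083606
```

move_arm(
  increments=[
    {"translation": [0,0,0],"twist": 0.01},
    {"translation": [0,0,0],"twist": 0},
    {"translation": [0,0,0],"twist": 0},
  ],
)

```text
clock: 15.18
tcp_pos: [0.5972, -0.094, 0.1896]
ee_rot: [2.545, 1.836, 0.008]
contact_force: [7.9, 5.0, -0.1]
width: 0.531
```

```bash
python3 st.py
python3 - <<'E'
from h import *
for n,a in (("scene",(180,300,240,400)),):
    c=imaging.camera(n)
    cv2.imwrite(f"pics/{n}7.png",cv2.resize(c["color"][a[0]:a[1],a[2]:a[3]],(800,600),interpolation=cv2.INTER_CUBIC))
E
```

```text
15.175 [ 0.5972 -0.094   0.1896] J [-0.28   0.098  1.763  0.002  1.275  0.041] F [ 7.9  5.  -0.1] T [ 0.73 -1.12  2.04] w 0.531
[[0.316, 0.949, 0.006], [0.949, -0.316, 0.0], [0.002, 0.006, -1.0]]
yaw tool y deg -18.397055740897542
```

View pics/scene7.png

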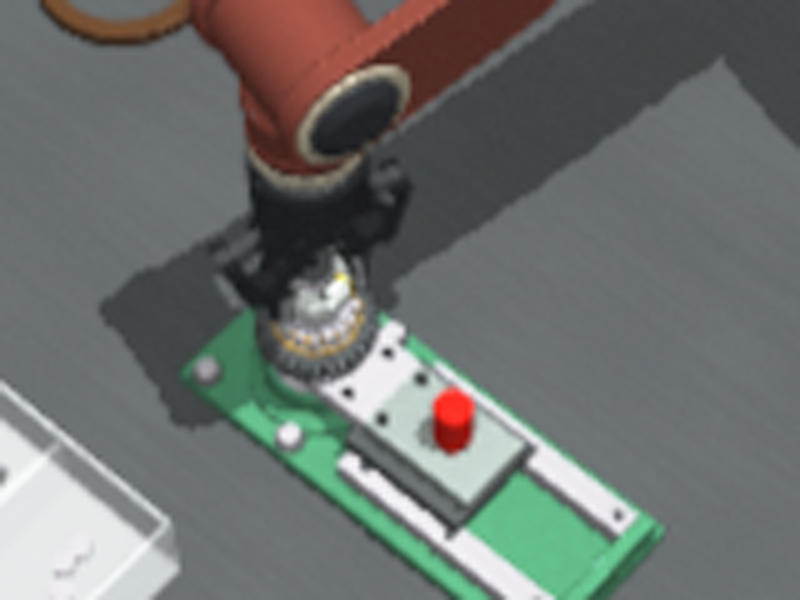

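Run:
```python
from h import *
from glob import glob
c=imaging.camera("scene")
def proj(p):
    q=c["extrinsics"]@np.array([*p,1.0]);q=c["K"]@q[:3];return q[:2]/q[2]
ax=np.array([.596,-.095])
for z in(.124,.148,.162): print(z,(proj([*ax,z])-[240,180])*5)
ang=np.radians(np.arange(0,360,15))
for a in ang: print(int(round(np.degrees(a))),np.round((proj([ax[0]+.022*np.cos(a),ax[1]+.022*np.sin(a),.148])-[240,180])*5),end=' ')
print()
for f in("scene2","scene3","scene4","scene5","scene6","scene7"):
    im=cv2.imread(f"pics/{f}.png")
    if f in("scene2","scene3"): # crop 180,220 x4,3.75
        im=cv2.resize(im,(1000,800))[0:600,100:900]
    hsv=cv2.cvtColor(im,cv2.COLOR_BGR2HSV)
    m=cv2.inRange(hsv,(22,110,110),(35,255,255));m[330:]=0
    n,l,st,ce=cv2.connectedComponentsWithStats(m)
    print(f,[(int(st[i,4]),np.round(ce[i]).tolist()) for i in range(1,n) if st[i,4]>15])
    cv2.imwrite(f"pics/{f}n.png",cv2.resize(im[220:400,220:420],(800,600),interpolation=cv2.INTER_CUBIC)) if f in("scene6","scene7") else 0
a=cv2.imread("pics/scene6n.png");b=cv2.imread("pics/scene7n.png")
cv2.imwrite("pics/cmp.png",cv2.resize(np.hstack([a,b]),(800,300)))
```

```text
0.124 [314.86998077 293.03437091]
0.148 [313.58306834 274.20175953]
0.162 [312.81774916 263.00211734]
0 [291. 296.] 15 [298. 300.] 30 [306. 303.] 45 [315. 303.] 60 [324. 302.] 75 [332. 298.] 90 [339. 293.] 105 [344. 287.] 120 [347. 280.] 135 [347. 272.] 150 [346. 265.] 165 [342. 258.] 180 [336. 252.] 195 [329. 248.] 210 [321. 246.] 225 [312. 245.] 240 [303. 247.] 255 [295. 250.] 270 [289. 255.] 285 [284. 262.] 300 [281. 269.] 315 [280. 276.] 330 [281. 284.] 345 [285. 291.] 
scene2 []
scene3 []
scene4 []
scene5 []
scene6 [(32, [341.0, 264.0])]
scene7 [(21, [339.0, 276.0])]
```

View pics/cmp.png

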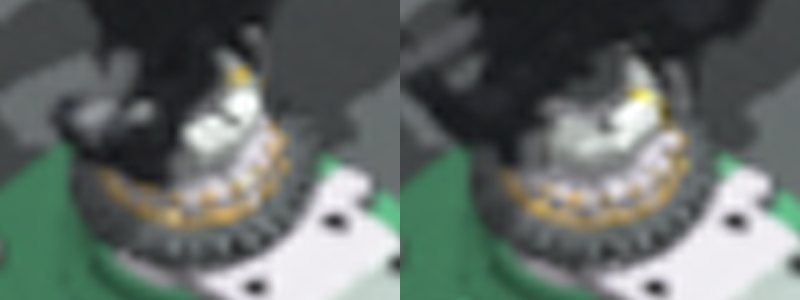

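Bottomed: the torque about the axis jumped from 0.1 to 2 N m, and the dab moved round with the grip to (276, 339). Next I'll back off 1.67 rad at the tool, which is a quarter turn plus about 0.1 rad for windup and fork play.

move_arm(
  increments=[
    {"translation": [0,0,0],"twist": -0.038},
    {"translation": [0,0,0],"twist": -0.038},
    {"translation": [0,0,0],"twist": -0.038},
    {"translation": [0,0,0],"twist": -0.038},
    {"translation": [0,0,0],"twist": -0.038},
    {"translation": [0,0,0],"twist": -0.038},
    {"translation": [0,0,0],"twist": -0.038},
    {"translation": [0,0,0],"twist": -0.038},
    {"translation": [0,0,0],"twist": -0.038},
    {"translation": [0,0,0],"twist": -0.038},
    {"translation": [0,0,0],"twist": -0.038},
    {"translation": [0,0,0],"twist": -0.038},
    {"translation": [0,0,0],"twist": -0.038},
    {"translation": [0,0,0],"twist": -0.038},
    {"translation": [0,0,0],"twist": 0},
    {"translation": [0,0,0],"twist": 0},
  ],
)

```text
clock: 17.27
tcp_pos: [0.5958, -0.095, 0.19]
ee_rot: [0.356, 3.12, 0.001]
contact_force: [-0.4, 2.6, 5.7]
width: 0.533
```

```bash
python3 st.py
python3 - <<'E'
from h import *
for n,a in (("scene",(180,300,240,400)),("top",(190,250,300,380))):
    c=imaging.camera(n)
    cv2.imwrite(f"pics/{n}8.png",cv2.resize(c["color"][a[0]:a[1],a[2]:a[3]],(800,600),interpolation=cv2.INTER_CUBIC))
    print(n,[(m["p"],np.round(ray(c,m["position"],.097),3)) for m in finder.mark_of(c,"jaw_knob")[:2]])
E
```

```text
17.275 [ 0.5958 -0.095   0.19  ] J [-2.820e-01  9.600e-02  1.763e+00  1.000e-03  1.280e+00 -1.625e+00] F [-0.4  2.6  5.7] T [0.37 0.06 0.06] w 0.533
[[-0.974, 0.225, 0.001], [0.225, 0.974, 0.0], [-0.001, 0.001, -1.0]]
yaw tool y deg 76.9847741760373
scene [(0.65, array([0.601, 0.019, 0.097]))]
top [(0.96, array([0.588, 0.029, 0.097]))]
```

View pics/scene8.png

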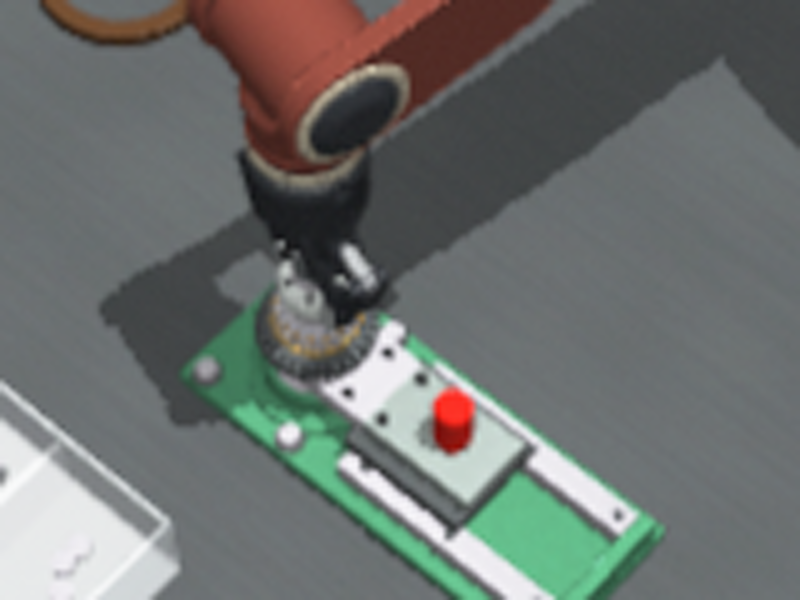

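View pics/top8.png

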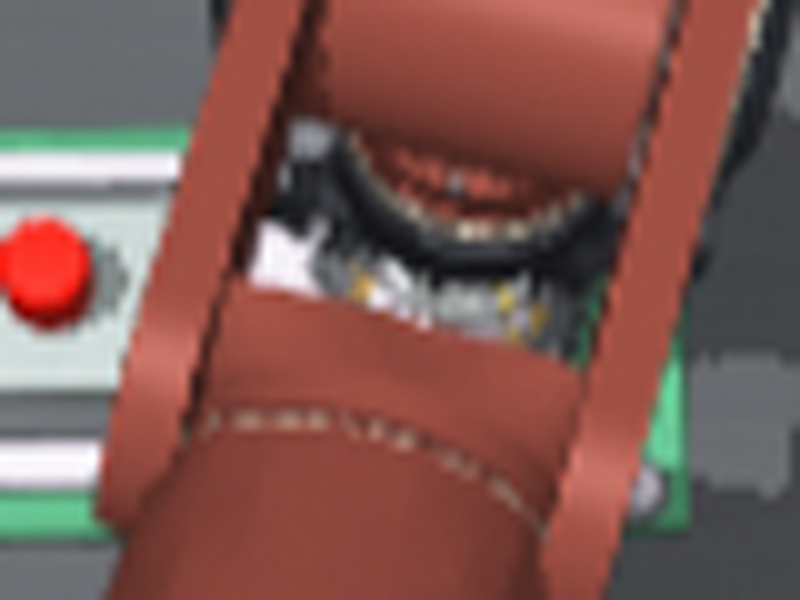

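Run:
```python
from h import *
c=imaging.camera("top")
# axis estimate in top frame: depth-derived thread top gave about (.5936,-.0938)
def dab(f,a):
    im=cv2.imread(f"pics/{f}.png");hsv=cv2.cvtColor(im,cv2.COLOR_BGR2HSV)
    m=cv2.inRange(hsv,(22,110,110),(35,255,255));n,l,st,ce=cv2.connectedComponentsWithStats(m)
    for i in range(1,n):
        if st[i,4]>15:
            x,y=ce[i];px=(a[0]+y*(a[1]-a[0])/600,a[2]+x*(a[3]-a[2])/800)
            P=ray(c,px,.148);r=[]
            for ax in((.596,-.095),(.594,-.094)):
                d=P[:2]-ax;r.append((round(np.degrees(np.arctan2(d[1],d[0]))%360,1),round(np.hypot(*d),4)))
            print(f,st[i,4],np.round(ce[i]),np.round(px,1),r)
dab("top3",(170,260,260,380));dab("top8",(190,250,300,380))
```

```text
top3 106 [603. 316.] [217.4 350.5] [(np.float64(221.4), np.float64(0.019)), (np.float64(228.0), np.float64(0.0182))]
top3 17 [610. 336.] [220.4 351.6] [(np.float64(213.6), np.float64(0.0278)), (np.float64(217.8), np.float64(0.0268))]
top8 71 [506. 304.] [220.4 350.6] [(np.float64(209.1), np.float64(0.0263)), (np.float64(213.3), np.float64(0.0251))]
```

```bash
python3 - <<'E'
from h import *
print(env.sign_off())
E
python3 st.py
```

```text
the job is handed in; nothing more can be done
None
the job is handed in; nothing more can be done
```

The job is done and handed in at about 17.4 s of the 58 s allowed; the sign-off gave no verdict.

- **Jaw:** I gripped the red knob and slid the jaw 59.7 mm. It stopped hard, with over 20 N at the wrist. The later pictures show the knob still in the home position after I let go.
- **Screwing down:** I turned the nut clockwise about 1.85 rad in one grip. The torque about its axis then jumped from 0.1 to 1.7 N m, and a small further turn took it to 2.0 N m, which I took as bottomed out.
- **Backing off:** I turned the tool back 1.67 rad (the quarter turn plus about 0.1 rad for grip windup and play in the fork). I estimate the nut stands at 1.33 to 1.5 rad against a target of 1.43, but I had no direct reading of it.
- **Final hold:** The fingers were still closed on the nut, at an opening of 0.53, with the grasp point on its axis and height to within a few mm. The grip force itself is not measured.

**Checks that were weak or disagreed:**
- **Paint dab:** It showed a net turn of 12–15°, against 12° at the tool, so I saw no clear slip. The dab was partly hidden by the arm in the last top picture, so this is only good to about 5°. The swing to the bottom read about 97° by the dab against 107° at the tool.
- **Knob finder:** The two cameras disagreed by about 10 mm on the knob at the end. I went by the measured slide and hard stop instead.
- **Bystanders:** I did not re-measure them at the end. The arm stayed clear of them and I saw no sign that any had moved.

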